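# Fit the rest plate on the iron foot

### The job

Fit the thin steel rest plate, which lies flat on the raised marble slab, onto the iron foot: pressing only lightly, slide the plate along the stone until its tab sticks well out past the slab's right-hand edge, then pick it up by the tab. Bring its hole over the foot's spindle, feel gently for the fit, lower it in your grip all the way down onto the foot's shoulder, and only then let go, leaving it lying flat there. Do not let the plate fall, and leave everything else where it stands.

Things in the scene. Friction and masses are not known exactly. Their poses are not given: they have to be found in the camera images.
- slab: White marble slab, fixed, 420 (its x) x 360 (its y) x 20 mm, level on two concrete blocks that stand back 50 mm from its right-hand edge: free space under and beyond that edge. Origin under its centre, z up; polished top face 90 mm above the origin (70 to 90 mm above the table: the blocks vary). Plate-on-stone friction is about 0.3. More than 30 N pressed on the stone scores it.
- slab_edge (a point): Middle of the upper right-hand edge of the slab, at (0, -180, 90) mm in the slab's frame. The edge runs along the slab's x; the slab's -y points outwards, off the slab, to the robot's right.
- plate: Thin dark steel plate, loose, 3 mm, 60 to 130 g, flat on the slab at the start: 90 mm disc with a 24 mm hole in its middle and a tab 30 mm wide along its own -y, ending 85 mm from the centre, first pointing within 25 degrees of the slab's outward -y. Origin: disc centre, underside; z up. A closed fingertip pressing on the disc (not the hole), over the stone, with 6 to 15 N drags it.
- plate_tab (a point): Point to grip: on the tab, 65 mm from the disc's centre, mid thickness; grip across the 30 mm width, along the plate's x. The plate balances 12 mm from the disc's centre towards the tab: if that point passes the edge, the plate tips off.
- plate_tip (a point): Middle of the tab's far end, 85 mm from the disc's centre, mid thickness.
- foot: Black cast-iron foot standing fixed on the table to the right of the slab: base disc 110 mm wide and 12 mm high, stem, flat round shoulder 68 mm wide, 85 mm up. From the shoulder a bright steel spindle, 21 mm in diameter, edge rounded 1 mm, stands up 15 mm, clamped firmly but up to 4 mm off the shoulder's centre along the foot's x and y, by amounts not measured. Origin: centre of its underside.
- foot_seat (a point): Centre of the shoulder, 85 mm above the foot's origin (the spindle's axis is up to 5.7 mm from it; its top is 15 mm higher). The plate lies on the shoulder with its hole round the spindle, 1.5 mm play all round, its tab in any direction. More than 30 N between plate and foot is too much.
- weight: Bystander: black iron weight with a ring on top, 76 mm wide, 102 mm high, on the slab. Origin: centre of its underside.
- roll: Bystander: dark green rubber roll, 84 mm wide, 35 mm high, on the slab behind the plate. Origin: centre of its underside.
- flange: Bystander: small iron pipe flange, 50 x 24 mm, 34 mm high, on the slab near the right-hand edge, at its far end. Origin: centre of its underside.
- stone: Bystander: grey pebble, 48 mm wide, 24 mm high, on the slab, nearer the robot. Origin: centre of its underside.
- stone2: Bystander: paler pebble, 42 mm wide, 19 mm high, on the slab, nearer the robot. Origin: centre of its underside.
- bottle: Bystander: green glass bottle, 54 mm wide, 130 mm high, on the table. Origin: centre of its underside.
- frog: Bystander: black iron pin holder, 52 mm wide, 28 mm high, on the table in front of the slab. Origin: centre of its underside.
Not all that is in view belongs to the job. Of the things shaped like the plate, the steel one is meant.

How it is judged:
By the outcome, as a careful person would: the job done as asked, in the order asked, and still so for the second after the job is handed in, with the robot touching nothing.
It also fails if it takes over 72 s, if anything falls off the work surface, if the arm or the gripper's body presses on something with over 40 N, if the wrist force passes 120 N, or if a joint passes its speed limit or range.

### The arm

A 6-joint arm with a two-finger parallel gripper is mounted at the origin on the work surface. World frame = base frame: x ahead of the robot, y to its left, z up, the work surface at z = 0. Lengths are in mm, angles in rad, forces in N, time in s.
With the tool pointing down it reaches from about 275 to 725 mm from the base axis. Payload 5.6 kg.
Tool frame: the origin (TCP) lies between the finger pads; the fingertips stand 22 mm ahead of it and the grasp point (between the pads) lies 3 mm ahead of it; z points along the fingers, y is the line along which they close (so a half turn about z gives the same grasp; the last joint's range is limited). The gripper opens to 85 mm and grips with 20 to 120 N. Pads are 22 mm wide; open, the fingers measure 114 mm over their backs; the gripper's body (76 mm by 85 mm) begins 54 mm behind the grasp point. The pads swing forward as they close: fully open they stand 13 mm farther back than shut.
Start: joints at [1.554, 0.255, 0.108, 0, -1.424, -0.285], TCP at [163.454, 525.144, 253.283] pointing down, gripper open.
Joint ranges: [-2.95, 2.95], [-1.21, 1.97], [-1.09, 1.5], [-2.87, 1.71], [-2.94, -0.07], [-3.05, 3.05]. Speed limits (rad/s): [2.57, 2.57, 3.14, 3.14, 3.14, 3.14].

### API

Orientations are given as a unit quaternion [x, y, z, w].
In Python, from workcell import env gives the robot as it stands. The module is installed in compiled form; this text tells all that it offers.
- The arm moves only by the tool play_rows, never from a script. Its argument "moves" is a list of rows, each an object of numbers: "tx", "ty", "tz": the shift along the tool's x, y, z in cm; "roll": the turn about the tool's z in rad; "grip": the gripper's target within -1 to 1 (shut at 1, half-way at 0, fully open at -1). In form: [{"tx": .., "ty": .., "tz": .., "roll": .., "grip": ..}, ...]. A call has 1 to 20 rows; each row shifts and turns the commanded pose from where the row before left it, along the tool's axes as they then stand; what a row does not reach is not made up. A row lasts 1/10 s, in which the tool goes at most 50 mm and 8.59 degrees, less where a joint would pass 70% of its speed; a pose out of reach is approached as far as the arm can. A call is refused whole if a number of a shift passes 5 or a number of a turn 0.15, either way. A call with a gripper value outside its range is refused whole. The fingers move at their own pace and stop on an object; the grip force is fixed at half the most. Time passes only in rows, so rows that do not move let the fingers close. It gives the time, the measured TCP pose, the force, the opening and the grip force at its end, in the units of the state.
- env.get_obs(): the state, without advancing time (a new reading comes with each control period).
- env.read_camera(name): name is "side" or "top" or "wrist"; returns a dict with "frame" (480x640x3 uint8, red, green, blue), "intrinsics" (3x3 intrinsics, pixels), "origin" and "rotation" of the camera in the world. Camera axes: x right, y up, looking along -z (the intrinsics and any distortion apply to the point x, -y, -z); pixel columns grow to the right and rows downward; lengths in mm; the calibration is good to about 2 mm. A picture is of the moment at which its call begins. There is no depth.
- env.sign_off(): hands the job in; it is judged then, once.
The state is a dict: "time_s": time; "qpos": joint angles; "qd": joint speeds; "effort": joint torques, N m; "tool_pos": TCP position; "orientation": TCP orientation; "wrist_force": force on the tool from outside, world axes, zero at the start; "wrist_torque": the same for the moment, N m; "width": finger opening in mm; "finger_force": force on a finger pad.
Only numpy, scipy, OpenCV 4.12 (cv2) and the standard library are available. Lean on these libraries where they do the work, as an engineer would, in place of code of your own. Each camera call takes 0.05 s, during which the arm holds its last target. There are 200 camera calls.

## Working session

There is one attempt and no reset: what is moved stays moved. The work goes in short steps, Python scripts to look and compute and a tool call to move; the robot and the scene stay as the last step left them, time stands still between calls to the robot, and variables do not carry over. Pictures are saved under pics/ and viewed, at most 10 in all, crops included, and the job is handed in when it is done.

Besides the shell and the picture viewer there is one more tool, called after "Request:" as name(argument=value, ...) on one line, values as JSON. play_rows: Moves the arm, as the interface text tells. Its arguments: {"type":"object","properties":{"moves":{"type":"array"}},"required":["moves"]}

```bash
mkdir -p pics; cat > h.py <<'E'
import numpy as np, cv2
from workcell import env
def cam(n,save=None):
    c=env.read_camera(n); c={k:(np.array(v) if k!='x' else v) for k,v in c.items()}
    if save: cv2.imwrite(f'pics/{save}.png',c['frame'][:,:,::-1])
    return c
def ray(c,u,v,z):
    K=c['intrinsics'];d=np.linalg.inv(K)@np.array([u,v,1.]);d=np.array([d[0],-d[1],-d[2]])
    d=c['rotation']@d;o=c['origin'];t=(z-o[2])/d[2];return o+t*d
def proj(c,p):
    q=c['rotation'].T@(np.array(p,float)-c['origin']);q=np.array([q[0],-q[1],-q[2]]);r=c['intrinsics']@q;return r[:2]/r[2]
E
python3 - <<'E'
from h import *
for n in('top','side','wrist'):
    c=cam(n,n+'0');print(n,[k for k in c],c['intrinsics'].tolist(),c['origin'].round(1),c['rotation'].round(3).tolist())
a=[cv2.imread(f'pics/{n}0.png') for n in('top','side')]
print(env.get_obs())
E
```

```text
top ['frame', 'intrinsics', 'origin', 'rotation'] [[471.23946690550594, 0.0, 316.6446334524846], [0.0, 471.23946690550594, 235.7751207427887], [0.0, 0.0, 1.0]] [ 309.5  128.4 1022.9] [-0.062, 0.071, 0.709, -0.699]
side ['frame', 'intrinsics', 'origin', 'rotation'] [[451.2059759676544, 0.0, 317.12081842150815], [0.0, 451.2059759676544, 238.77202378909513], [0.0, 0.0, 1.0]] [ 432.  -594.2  565.9] [0.467, -0.019, -0.06, 0.882]
wrist ['frame', 'intrinsics', 'origin', 'rotation'] [[391.7284063837197, 0.0, 318.8702252328063], [0.0, 391.7284063837197, 239.87100387994585], [0.0, 0.0, 1.0]] [228.2 504.5 373.5] [0.082, -0.11, 0.798, -0.587]
{'time_s': 0.15, 'qpos': array([ 1.55359594e+00,  2.55593253e-01,  1.07302189e-01, -3.17876159e-04,
       -1.42390577e+00, -2.84577584e-01]), 'qd': array([-0.00125489, -0.00052134,  0.00269775, -0.00030869, -0.00059677,
        0.00094512]), 'effort': array([ 1.49035335e-03, -3.86944771e+01,  2.38082224e+01,  5.36665544e+00,
       -4.58604263e-03,  4.67924920e-06]), 'tool_pos': array([163.3440249 , 524.82893467, 252.61861199]), 'orientation': array([ 9.88634071e-01, -1.50340145e-01, -6.24698896e-05,  7.14961007e-04]), 'wrist_force': array([-0.39446893, -0.25041998,  0.21413147]), 'wrist_torque': array([-0.01247115, -0.03871105,  0.0209912 ]), 'finger_force': 0.0, 'width': 85.19918813638941}
```

View pics/top0.png

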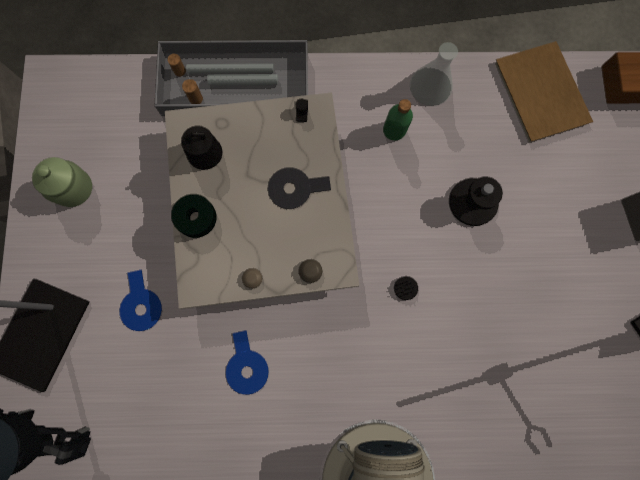

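View pics/side0.png

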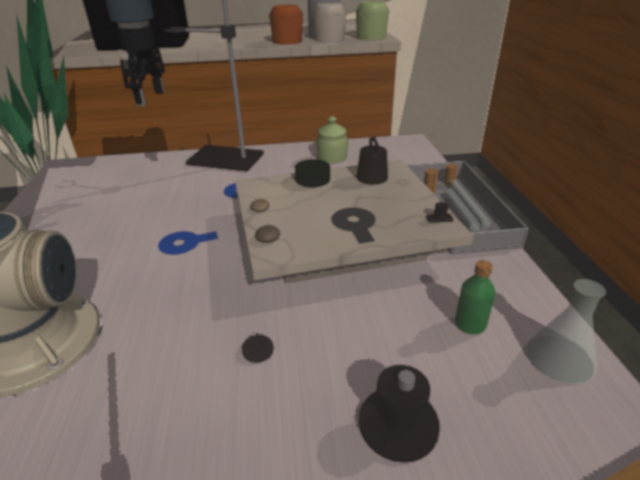

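Top view: dark steel plate with its hole at (290,188) and tab tip at (330,184), on the slab. The foot has its spindle at (488,188). Could be mistaken for the plate: blue plate (140,310) and blue plate (247,372), both on the table, not steel. The one I want is the dark one at (290,188). Side view: plate hole about (353,219), tab end (365,240), spindle about (406,379).

```bash
cat > fix.py <<'E'
s=open('h.py').read()
s=s.replace("    if save:","    from scipy.spatial.transform import Rotation as R\n    c['rotation']=R.from_quat(c['rotation']).as_matrix()\n    if save:",1)
s+='''
def tri(c1,p1,c2,p2):
    A=[];b=[]
    for c,p in((c1,p1),(c2,p2)):
        o=c['origin'];d=ray(c,*p,0)-o;d/=np.linalg.norm(d);P=np.eye(3)-np.outer(d,d);A.append(P);b.append(P@o)
    x=np.linalg.lstsq(np.vstack(A),np.hstack(b),rcond=None)
    return x[0],x[1]
'''
open('h.py','w').write(s)
E
python3 fix.py
python3 - <<'E'
from h import *
t=cam('top');s=cam('side')
for c,n,(u0,v0,u1,v1),(a0,b0,a1,b1) in((t,'t',(255,155,345,225),(440,165,515,235)),(s,'s',(320,195,390,255),(350,355,450,465))):
    g=cv2.cvtColor(c['frame'],cv2.COLOR_RGB2GRAY)
    A=cv2.resize(g[v0:v1,u0:u1],(400,300),interpolation=cv2.INTER_CUBIC);B=cv2.resize(g[b0:b1,a0:a1],(400,300),interpolation=cv2.INTER_CUBIC)
    m=(g<75).astype(np.uint8);mm=np.zeros_like(m);mm[v0:v1,u0:u1]=m[v0:v1,u0:u1]
    cs,h=cv2.findContours(mm,cv2.RETR_CCOMP,cv2.CHAIN_APPROX_NONE)
    for q in cs:
        if cv2.contourArea(q)>15: print(n,'plate',cv2.contourArea(q),[x for x in cv2.moments(q).items()][0],(cv2.moments(q)['m10']/cv2.moments(q)['m00'],cv2.moments(q)['m01']/cv2.moments(q)['m00']),cv2.boundingRect(q))
    sm=np.zeros_like(m);sm[b0:b1,a0:a1]=(g[b0:b1,a0:a1]>70)
    k,l,st,ce=cv2.connectedComponentsWithStats(sm)
    for i in range(1,k):
        if 15<st[i][4]<1000: print(n,'spindle?',st[i],ce[i])
    cv2.imwrite(f'pics/c{n}.png',np.hstack([A,B]))
a=cv2.imread('pics/ct.png');b=cv2.imread('pics/cs.png');cv2.imwrite('pics/crop1.png',np.vstack([a,b]))
E
```

```text
t plate 1635.5 ('m00', 1635.5) (293.81758891266685, 187.30602262305106) (267, 168, 64, 42)
t plate 113.0 ('m00', 113.0) (288.8893805309734, 187.82153392330383) (283, 182, 13, 13)
t spindle? [484 184  10   9  70] [488.37142857 187.95714286]
s plate 875.0 ('m00', 875.0) (354.96095238095234, 222.12019047619046) (332, 208, 43, 35)
s plate 85.5 ('m00', 85.5) (352.77972709551653, 218.6042884990253) (346, 214, 15, 10)
s spindle? [399 370  16  21 271] [406.7195572  379.56088561]
```

View pics/crop1.png

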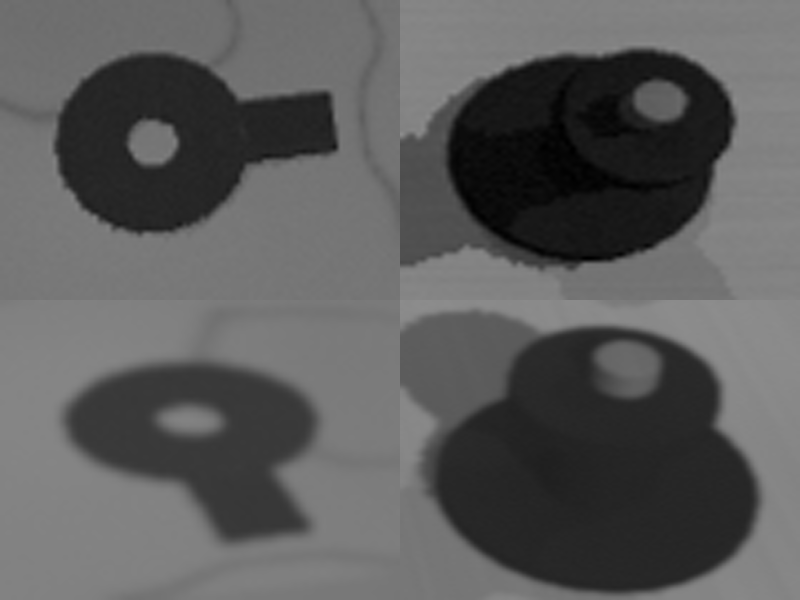

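The crop confirms the dark steel plate (hole ringed by the disc, tab to the right) and a bright spindle standing off-centre on the foot. Now metric positions.

```bash
python3 - <<'E'
from h import *
t=cam('top');s=cam('side')
hole,r=tri(t,(289.2,187.9),s,(352.9,218.8));print('hole',hole.round(1),r)
sp,r=tri(t,(488.5,188.0),s,(406.7,376.3));print('spindle',sp.round(1),r, 'top@100',ray(t,488.5,188.0,100).round(1),'side@100',ray(s,406.7,376.3,100).round(1))
g=cv2.cvtColor(t['frame'],cv2.COLOR_RGB2GRAY)
# slab edge: per-row gradient near expected line
for z in(75,85,90):print(z,'hole',ray(t,289.2,187.9,z).round(1),ray(s,352.9,218.8,z).round(1))
pts=[]
for v in list(range(105,175))+list(range(200,280)):
    u=333+(v-95)*26/192; u0=int(u)-10
    row=cv2.GaussianBlur(t['frame'].astype(np.float32),(3,3),0)[v,u0:u0+20]
    sat=(row[:,2]-row[:,1]);d=np.diff(sat);k=np.argmax(d);pts.append((u0+k+.5,v))
l=cv2.fitLine(np.array(pts,np.float32),cv2.DIST_HUBER,0,.01,.01).ravel();print('edge line',l)
e=lambda v:(l[2]+(v-l[3])*l[0]/l[1],v)
m=(g<75).astype(np.uint8);mm=np.zeros_like(m);mm[155:225,255:345]=m[155:225,255:345]
tab=mm.copy();tab[:,:314]=0;mo=cv2.moments(tab,True);tc=(mo['m10']/mo['m00'],mo['m01']/mo['m00']);print('tabc',tc)
print('wt',[ray(t,*p,80).round(0) for p in((302,111),(311,270),(252,278),(193,216),(398,120))])
for z in(75,80,85):
    E=[ray(t,*e(v),z) for v in(100,285)];dd=E[0]-E[1];dd/=np.linalg.norm(dd)
    H=ray(t,289.2,187.9,z+1.5);T=ray(t,*tc,z+3);n=np.array([dd[1],-dd[0],0])
    print(z,'edge',E[0].round(1),E[1].round(1),'yaw',np.arctan2(dd[1],dd[0]).round(3),'H',H.round(1),'T',T.round(1),'tabdir',np.arctan2(*(T-H)[[1,0]]).round(3),'dist H to edge',((E[0]-H)@n).round(1))
E
```

```text
hole [589.  169.7  83.8] [0.02351232]
spindle [ 579.3 -237.5  100.4] [0.00750701] top@100 [ 579.4 -237.7  100. ] side@100 [ 579.5 -237.2  100. ]
75 hole [591.8 170.1  75. ] [591.8 183.6  75. ]
85 hole [588.8 169.6  85. ] [588.5 167.8  85. ]
90 hole [587.3 169.4  90. ] [586.9 159.9  90. ]
edge line [1.4126615e-01 9.8997164e-01 3.4589999e+02 1.9283333e+02]
tabc (321.69787234042553, 183.87659574468086)
wt [array([761., 142.,  80.]), array([419., 127.,  80.]), array([404., 245.,  80.]), array([533., 367.,  80.]), array([738., -64.,  80.])]
75 edge [788.4  75.1  75. ] [387.6  30.7  75. ] yaw 0.11 H [591.3 170.   76.5] T [598.8 102.2  78. ] tabdir -1.461 dist H to edge 116.0
80 edge [785.9  75.4  80. ] [387.2  31.2  80. ] yaw 0.11 H [589.8 169.8  81.5] T [597.3 102.3  83. ] tabdir -1.461 dist H to edge 115.4
85 edge [783.3  75.7  85. ] [386.8  31.7  85. ] yaw 0.11 H [588.4 169.6  86.5] T [595.7 102.5  88. ] tabdir -1.461 dist H to edge 114.8
```

Request:
play_rows(moves=[{"tx":2.5,"ty":0.93,"tz":0,"roll":0,"grip":1},{"tx":2.5,"ty":0.93,"tz":0,"roll":0,"grip":1},{"tx":2.5,"ty":0.93,"tz":0,"roll":0,"grip":1},{"tx":2.5,"ty":0.93,"tz":0,"roll":0,"grip":1},{"tx":2.5,"ty":0.93,"tz":0,"roll":0,"grip":1},{"tx":2.5,"ty":0.93,"tz":0,"roll":0,"grip":1},{"tx":2.5,"ty":0.93,"tz":0,"roll":0,"grip":1},{"tx":2.5,"ty":0.93,"tz":0,"roll":0,"grip":1},{"tx":2.5,"ty":0.93,"tz":0,"roll":0,"grip":1},{"tx":2.5,"ty":0.93,"tz":0,"roll":0,"grip":1},{"tx":2.5,"ty":0.93,"tz":0,"roll":0,"grip":1},{"tx":2.5,"ty":0.93,"tz":0,"roll":0,"grip":1},{"tx":2.5,"ty":0.93,"tz":0,"roll":0,"grip":1},{"tx":2.5,"ty":0.93,"tz":0,"roll":0,"grip":1},{"tx":2.5,"ty":0.93,"tz":0,"roll":0,"grip":1},{"tx":2.5,"ty":0.93,"tz":0,"roll":0,"grip":1},{"tx":2.5,"ty":0.93,"tz":0,"roll":0,"grip":1},{"tx":2.5,"ty":0.93,"tz":0,"roll":0,"grip":1},{"tx":2.5,"ty":0.93,"tz":0,"roll":0,"grip":1},{"tx":2.5,"ty":0.93,"tz":0,"roll":0,"grip":1}])

```text
time_s: 2.35
tool_pos: [586.3, 198.2, 253.2]
orientation: [0.989, -0.15, -0.0, 0.0]
wrist_force: [-0.5, 0.4, -0.2]
width: -0.0
finger_force: 0.0
```

Request:
play_rows(moves=[{"tx":0,"ty":0,"tz":0,"roll":0.145,"grip":1},{"tx":0,"ty":0,"tz":0,"roll":0.145,"grip":1},{"tx":0,"ty":0,"tz":0,"roll":0.145,"grip":1},{"tx":0,"ty":0,"tz":0,"roll":0.145,"grip":1},{"tx":0,"ty":0,"tz":0,"roll":0.145,"grip":1},{"tx":0,"ty":0,"tz":0,"roll":0.145,"grip":1},{"tx":0,"ty":0,"tz":0,"roll":0.145,"grip":1},{"tx":0,"ty":0,"tz":0,"roll":0.145,"grip":1},{"tx":0,"ty":0,"tz":0,"roll":0,"grip":1},{"tx":0,"ty":0,"tz":0,"roll":0,"grip":1}])

```text
time_s: 3.35
tool_pos: [585.5, 198.9, 253.2]
orientation: [0.746, -0.666, -0.0, 0.0]
wrist_force: [-0.4, 0.8, 0.4]
width: -0.5
finger_force: 0.0
```

Request:
play_rows(moves=[{"tx":0,"ty":0,"tz":2,"roll":0,"grip":1},{"tx":0,"ty":0,"tz":2,"roll":0,"grip":1},{"tx":0,"ty":0,"tz":2,"roll":0,"grip":1},{"tx":0,"ty":0,"tz":2,"roll":0,"grip":1},{"tx":0,"ty":0,"tz":2,"roll":0,"grip":1},{"tx":0,"ty":0,"tz":1.5,"roll":0,"grip":1},{"tx":0,"ty":0,"tz":1,"roll":0,"grip":1},{"tx":0,"ty":0,"tz":0.5,"roll":0,"grip":1},{"tx":0,"ty":0,"tz":0.5,"roll":0,"grip":1},{"tx":0,"ty":0,"tz":0,"roll":0,"grip":1},{"tx":0,"ty":0,"tz":0,"roll":0,"grip":1}])

```text
time_s: 4.45
tool_pos: [585.9, 199.1, 118.9]
orientation: [0.745, -0.667, 0.0, -0.0]
wrist_force: [-0.5, -0.4, 0.1]
width: 0.0
finger_force: 0.0
```

```bash
python3 - <<'E'
from h import *
w=cam('wrist','w1');t=cam('top','t1')
cv2.imwrite('pics/v1.png',np.hstack([cv2.resize(w['frame'],(480,360))[:,:,::-1],cv2.resize(t['frame'][150:240,250:330],(320,360))[:,:,::-1]]))
E
```

```text
(no output)
```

View pics/v1.png

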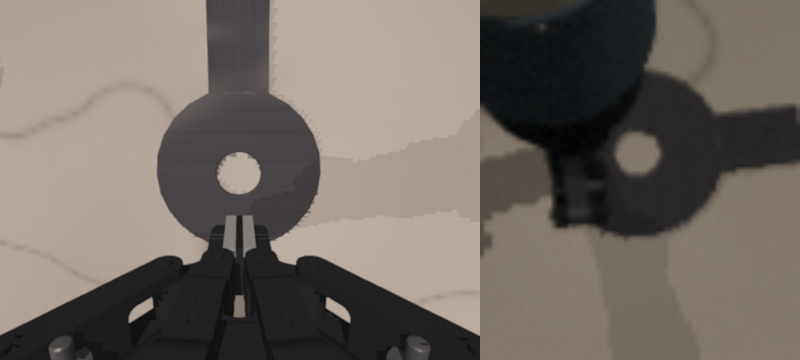

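The closed fingertip is above the disc's back part, clear of the hole, with the tab straight ahead (tool +x). Feeling down.

Request:
play_rows(moves=[{"tx":0,"ty":0,"tz":0.2,"roll":0,"grip":1},{"tx":0,"ty":0,"tz":0.2,"roll":0,"grip":1},{"tx":0,"ty":0,"tz":0.2,"roll":0,"grip":1},{"tx":0,"ty":0,"tz":0.2,"roll":0,"grip":1},{"tx":0,"ty":0,"tz":0.1,"roll":0,"grip":1},{"tx":0,"ty":0,"tz":0,"roll":0,"grip":1}])

```text
time_s: 5.15
tool_pos: [585.5, 198.9, 109.0]
orientation: [0.745, -0.668, -0.0, 0.0]
wrist_force: [0.4, -0.6, 0.2]
width: 0.1
finger_force: 0.0
```

Request:
play_rows(moves=[{"tx":0,"ty":0,"tz":0.05,"roll":0,"grip":1},{"tx":0,"ty":0,"tz":0.05,"roll":0,"grip":1},{"tx":0,"ty":0,"tz":0,"roll":0,"grip":1}])

```text
time_s: 5.45
tool_pos: [585.5, 198.9, 108.3]
orientation: [0.745, -0.668, -0.0, 0.0]
wrist_force: [-0.1, 0.5, 0.8]
width: 0.5
finger_force: 0.0
```

Request:
play_rows(moves=[{"tx":0,"ty":0,"tz":0.05,"roll":0,"grip":1},{"tx":0,"ty":0,"tz":0,"roll":0,"grip":1}])

```text
time_s: 5.65
tool_pos: [585.5, 198.9, 107.7]
orientation: [0.745, -0.668, -0.0, 0.0]
wrist_force: [-0.1, 0.4, -0.3]
width: -0.1
finger_force: 0.0
```

Request:
play_rows(moves=[{"tx":0,"ty":0,"tz":0.05,"roll":0,"grip":1},{"tx":0,"ty":0,"tz":0,"roll":0,"grip":1}])

```text
time_s: 5.85
tool_pos: [585.6, 198.9, 107.2]
orientation: [0.745, -0.668, -0.0, 0.0]
wrist_force: [0.5, -0.8, -0.0]
width: 0.1
finger_force: 0.0
```

Request:
play_rows(moves=[{"tx":0,"ty":0,"tz":0.05,"roll":0,"grip":1},{"tx":0,"ty":0,"tz":0,"roll":0,"grip":1}])

```text
time_s: 6.05
tool_pos: [585.6, 199.0, 107.1]
orientation: [0.745, -0.667, 0.0, -0.0]
wrist_force: [-1.8, -0.7, 1.2]
width: -0.2
finger_force: 1.0
```

Request:
play_rows(moves=[{"tx":0,"ty":0,"tz":0.05,"roll":0,"grip":1},{"tx":0,"ty":0,"tz":0,"roll":0,"grip":1}])

```text
time_s: 6.25
tool_pos: [585.7, 199.0, 107.1]
orientation: [0.745, -0.667, 0.0, -0.0]
wrist_force: [-1.3, -0.5, 5.0]
width: -0.6
finger_force: 2.4
```

Request:
play_rows(moves=[{"tx":0,"ty":0,"tz":0.06,"roll":0,"grip":1},{"tx":0,"ty":0,"tz":0,"roll":0,"grip":1}])

```text
time_s: 6.45
tool_pos: [585.9, 199.0, 107.0]
orientation: [0.745, -0.667, 0.0, -0.001]
wrist_force: [-2.9, 0.8, 7.8]
width: 0.5
finger_force: 3.7
```

Request:
play_rows(moves=[{"tx":0.1,"ty":0,"tz":0.02,"roll":0,"grip":1},{"tx":0.2,"ty":0,"tz":0,"roll":0,"grip":1},{"tx":0.3,"ty":0,"tz":0,"roll":0,"grip":1},{"tx":0.3,"ty":0,"tz":0,"roll":0,"grip":1},{"tx":0.3,"ty":0,"tz":0,"roll":0,"grip":1}])

```text
time_s: 6.95
tool_pos: [588.1, 188.0, 107.1]
orientation: [0.745, -0.667, 0.001, -0.002]
wrist_force: [-0.3, 2.1, 5.5]
width: -0.0
finger_force: 2.8
```

Request:
play_rows(moves=[{"tx":0.3,"ty":0,"tz":0,"roll":0,"grip":1},{"tx":0.3,"ty":0,"tz":0,"roll":0,"grip":1},{"tx":0.3,"ty":0,"tz":0,"roll":0,"grip":1},{"tx":0.3,"ty":0,"tz":0,"roll":0,"grip":1}])

```text
time_s: 7.35
tool_pos: [589.5, 176.0, 107.0]
orientation: [0.745, -0.667, 0.001, -0.002]
wrist_force: [0.0, 2.3, 5.5]
width: -0.1
finger_force: 2.9
```

```bash
cat > pl.py <<'E'
from h import *
def plate(z=82.1):
    t=cam('top');g=cv2.cvtColor(t['frame'],cv2.COLOR_RGB2GRAY)
    # hole: bright blob surrounded by dark
    m=(g<75).astype(np.uint8);cs,h=cv2.findContours(m,cv2.RETR_CCOMP,cv2.CHAIN_APPROX_NONE)
    for q,hh in zip(cs,h[0]):
        if hh[3]>=0 and 60<cv2.contourArea(q)<160:
            M=cv2.moments(q);p=(M['m10']/M['m00'],M['m01']/M['m00'])
            if 260<p[0]<420 and 140<p[1]<240: print('hole px',np.round(p,1),'H',ray(t,*p,z+1.5).round(1))
    return t,g
E
python3 -c "
from pl import *
t,g=plate()"
```

```text
hole px [299.9 186. ] H [593.  147.6  83.6]
```

Request:
play_rows(moves=[{"tx":0.1,"ty":0,"tz":0.04,"roll":0,"grip":1},{"tx":0.3,"ty":0,"tz":0,"roll":0,"grip":1},{"tx":0.3,"ty":0,"tz":0,"roll":0,"grip":1},{"tx":0.3,"ty":0,"tz":0,"roll":0,"grip":1},{"tx":0.3,"ty":0,"tz":0,"roll":0,"grip":1},{"tx":0.3,"ty":0,"tz":0,"roll":0,"grip":1}])

```text
time_s: 8.0
tool_pos: [591.5, 160.3, 107.0]
orientation: [0.745, -0.667, 0.001, -0.002]
wrist_force: [-0.9, 2.7, 7.3]
width: 0.2
finger_force: 3.5
```

Request:
play_rows(moves=[{"tx":0.3,"ty":0,"tz":0,"roll":0,"grip":1},{"tx":0.3,"ty":0,"tz":0,"roll":0,"grip":1},{"tx":0.3,"ty":0,"tz":0,"roll":0,"grip":1},{"tx":0.3,"ty":0,"tz":0,"roll":0,"grip":1},{"tx":0.3,"ty":0,"tz":0,"roll":0,"grip":1},{"tx":0.3,"ty":0,"tz":0,"roll":0,"grip":1},{"tx":0.2,"ty":0,"tz":0,"roll":0,"grip":1}])

```text
time_s: 8.7
tool_pos: [593.7, 140.3, 107.0]
orientation: [0.745, -0.667, 0.001, -0.002]
wrist_force: [-0.2, 2.8, 7.0]
width: 0.1
finger_force: 3.6
```

```bash
python3 -c "
from pl import *
t,g=plate()"
```

```text
hole px [317.3 184.2] H [596.4 111.5  83.6]
```

Request:
play_rows(moves=[{"tx":0.3,"ty":0,"tz":0,"roll":0,"grip":1},{"tx":0.3,"ty":0,"tz":0,"roll":0,"grip":1},{"tx":0.3,"ty":0,"tz":0,"roll":0,"grip":1},{"tx":0.3,"ty":0,"tz":0,"roll":0,"grip":1},{"tx":0.3,"ty":0,"tz":0,"roll":0,"grip":1},{"tx":0.3,"ty":0,"tz":0,"roll":0,"grip":1},{"tx":0.3,"ty":0,"tz":0,"roll":0,"grip":1},{"tx":0.3,"ty":0,"tz":0,"roll":0,"grip":1},{"tx":0.2,"ty":0,"tz":0,"roll":0,"grip":1},{"tx":0,"ty":0,"tz":0,"roll":0,"grip":1}])

```text
time_s: 9.75
tool_pos: [596.6, 114.2, 107.0]
orientation: [0.745, -0.667, 0.001, -0.002]
wrist_force: [-0.4, 1.6, 7.1]
width: -0.1
finger_force: 3.5
```

```bash
python3 -c "
from pl import *
t,g=plate()
s=cam('side')
cv2.imwrite('pics/v2.png',np.hstack([cv2.resize(t['frame'][150:225,290:370],(400,375)),cv2.resize(s['frame'][190:280,310:406],(400,375))])[:,:,::-1])"
```

```text
hole px [330.3 183. ] H [598.8  84.6  83.6]
```

View pics/v2.png

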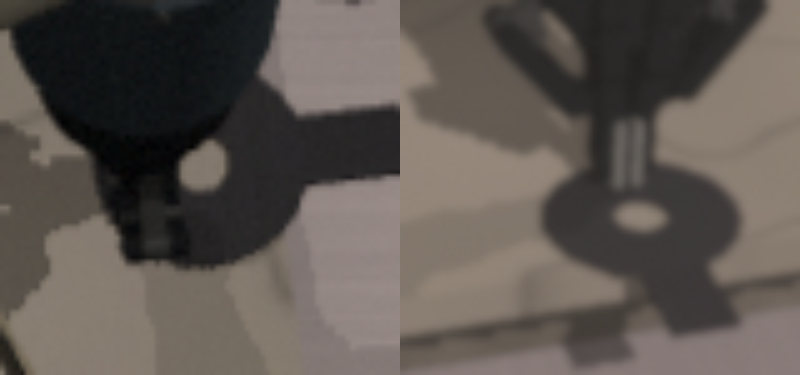

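Top: plate centre (330,183), tab over the table. Side: the slab edge is hard to tell from its front face. I'll project the edge estimate into the side view to check it.

```bash
python3 -c "
from h import *
s=cam('side');f=s['frame'].copy()
f=cv2.resize(f[180:300,230:480],None,fx=3,fy=3,interpolation=cv2.INTER_CUBIC)
for z,c in((82.1,(255,0,0)),(62.1,(0,255,0))):
    p=[(proj(s,(x,31.4+(x-387)*.1108,z))-[230,180])*3 for x in(387,785)]
    cv2.line(f,*[tuple(int(a) for a in q) for q in p],c,1)
# hole predicted
q=(proj(s,(598.8,84.6,83.6))-[230,180])*3;cv2.circle(f,tuple(int(a) for a in q),3,(255,255,0),1)
cv2.imwrite('pics/v3.png',f[:,:,::-1])"
```

```text
(no output)
```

View pics/v3.png

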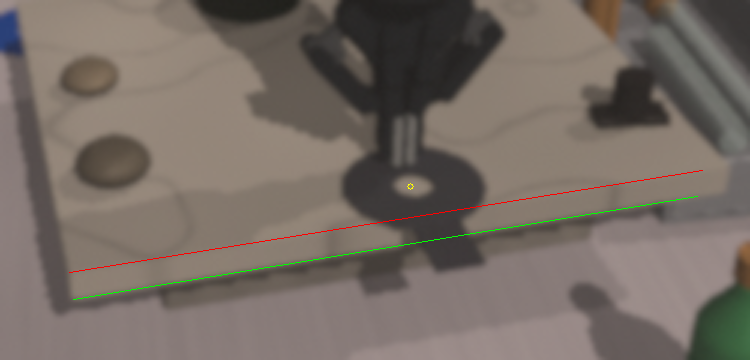

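The red line sits on the upper edge, so the plate centre is about 30 mm inside the edge and the tab sticks out about 55 mm. Lift off, open, and move over the tab.

Request:
play_rows(moves=[{"tx":0,"ty":0,"tz":-0.1,"roll":0,"grip":1},{"tx":0,"ty":0,"tz":-0.2,"roll":0,"grip":1},{"tx":0,"ty":0,"tz":-1.5,"roll":0,"grip":1},{"tx":0,"ty":0,"tz":-2,"roll":0,"grip":1},{"tx":1.5,"ty":0,"tz":0,"roll":0,"grip":-0.2},{"tx":2,"ty":0,"tz":0,"roll":0,"grip":-0.2},{"tx":2,"ty":0,"tz":0,"roll":0,"grip":-0.2},{"tx":2,"ty":0,"tz":0,"roll":0,"grip":-0.2},{"tx":2,"ty":0,"tz":0,"roll":0,"grip":-0.2},{"tx":0,"ty":0,"tz":0,"roll":0,"grip":-0.2},{"tx":0,"ty":0,"tz":0,"roll":0,"grip":-0.2}])

```text
time_s: 11.0
tool_pos: [604.8, 18.4, 142.3]
orientation: [0.744, -0.668, -0.001, 0.001]
wrist_force: [0.2, -0.6, -0.1]
width: 51.0
finger_force: 0.0
```

```bash
python3 -c "
from pl import *
t,g=plate()
m=(g[165:200,348:376]<75);print('tab px',m.sum())
w=cam('wrist');s=cam('side')
cv2.imwrite('pics/v4.png',np.hstack([cv2.resize(w['frame'],(440,330)),cv2.resize(s['frame'][180:280,310:418],(356,330))])[:,:,::-1])
o=env.get_obs();print(o['tool_pos'].round(1),o['orientation'].round(4))"
```

```text
tab px 667
[605.   19.5 142.8] [ 7.448e-01 -6.673e-01 -2.000e-04  2.000e-04]
```

View pics/v4.png

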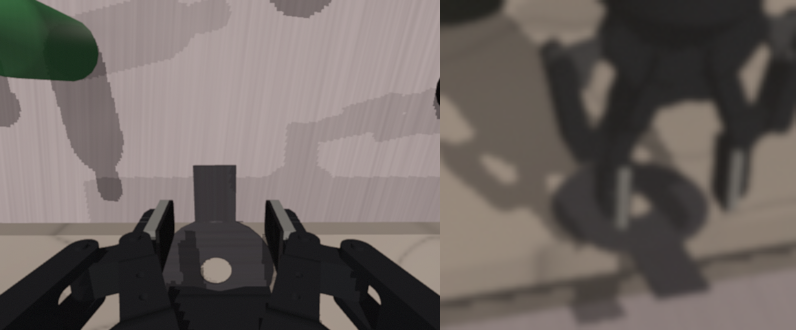

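Wrist: the tab lies midway between the open fingers. Hole at about (314,393), tab end at about (312,240). I'll compute the grip offset from the wrist image.

```bash
python3 -c "
from h import *
w=cam('wrist');g=cv2.cvtColor(w['frame'],cv2.COLOR_RGB2GRAY)
H=ray(w,314,393,83.6);T=ray(w,312,240,85);print('H',H.round(1),'tip',T.round(1),np.arctan2(*(T-H)[[1,0]]).round(3),np.linalg.norm(T-H))
for v in(255,270,285,300,315):
    r=g[v,262:360];d=np.where(r<80)[0]+262;print(v,d.min(),d.max(),ray(w,(d.min()+d.max())/2,v,85).round(1))
o=env.get_obs();p=o['tool_pos'];th=2*np.arctan2(o['orientation'][1],o['orientation'][0]);X=np.array([np.cos(th),np.sin(th)]);Y=np.array([np.sin(th),-np.cos(th)])
for q in(H,T):print('tool rel',X@(q-p)[:2],Y@(q-p)[:2])
"
```

```text
H [599.7  86.9  83.6] tip [609.6   1.7  85. ] -1.454 85.75297725729772
255 282 342 [608.9   9.1  85. ]
270 283 342 [607.8  16.7  85. ]
285 283 342 [607.   24.5  85. ]
300 284 342 [605.9  32.4  85. ]
315 284 342 [605.1  40.5  85. ]
tool rel -67.4350166452015 -1.9356419370226932
tool rel 18.304586665331705 -2.513164787675883
```

Request:
play_rows(moves=[{"tx":0,"ty":-0.2,"tz":1,"roll":0,"grip":-0.2},{"tx":0,"ty":0,"tz":1,"roll":0,"grip":-0.2},{"tx":0,"ty":0,"tz":1,"roll":0,"grip":-0.2},{"tx":0,"ty":0,"tz":1,"roll":0,"grip":-0.2},{"tx":0,"ty":0,"tz":1,"roll":0,"grip":-0.2},{"tx":0,"ty":0,"tz":0.6,"roll":0,"grip":-0.2},{"tx":0,"ty":0,"tz":0,"roll":0,"grip":-0.2},{"tx":0,"ty":0,"tz":0,"roll":0,"grip":-0.2}])

```text
time_s: 12.0
tool_pos: [607.4, 19.2, 87.2]
orientation: [0.745, -0.667, 0.0, -0.0]
wrist_force: [0.2, 0.1, -0.2]
width: 51.2
finger_force: 0.0
```

Request:
play_rows(moves=[{"tx":0,"ty":0,"tz":0,"roll":0,"grip":0.1},{"tx":0,"ty":0,"tz":0,"roll":0,"grip":0.2},{"tx":0,"ty":0,"tz":0,"roll":0,"grip":0.3},{"tx":0,"ty":0,"tz":0,"roll":0,"grip":0.5},{"tx":0,"ty":0,"tz":0,"roll":0,"grip":1},{"tx":0,"ty":0,"tz":0,"roll":0,"grip":1},{"tx":0,"ty":0,"tz":0,"roll":0,"grip":1}])

```text
time_s: 12.7
tool_pos: [607.5, 19.3, 87.4]
orientation: [0.745, -0.668, 0.0, -0.0]
wrist_force: [-0.2, 0.0, 2.1]
width: 27.9
finger_force: 58.9
```

Request:
play_rows(moves=[{"tx":0,"ty":0,"tz":-0.2,"roll":0,"grip":1},{"tx":0,"ty":0,"tz":-0.5,"roll":0,"grip":1},{"tx":0,"ty":0,"tz":-1,"roll":0,"grip":1},{"tx":0,"ty":0,"tz":-1,"roll":0,"grip":1},{"tx":0,"ty":0,"tz":-1,"roll":0,"grip":1},{"tx":0,"ty":0,"tz":-1,"roll":0,"grip":1},{"tx":0,"ty":0,"tz":-0.5,"roll":0,"grip":1},{"tx":0,"ty":0,"tz":0,"roll":0,"grip":1}])

```text
time_s: 13.5
tool_pos: [607.8, 19.3, 140.3]
orientation: [0.745, -0.668, 0.001, -0.001]
wrist_force: [-0.1, 0.9, -0.7]
width: 28.1
finger_force: 59.1
```

```bash
python3 -c "
from h import *
w=cam('wrist');s=cam('side')
cv2.imwrite('pics/v5.png',np.hstack([cv2.resize(w['frame'],(440,330)),cv2.resize(s['frame'][160:260,310:418],(356,330))])[:,:,::-1])
o=env.get_obs();print(o['tool_pos'].round(1),o['orientation'].round(4),o['wrist_force'],o['wrist_torque'])"
```

```text
[607.   19.3 138.9] [ 7.445e-01 -6.676e-01 -2.000e-04  1.000e-04] [-0.47051137 -0.09312725 -1.82252606] [-0.11019806  0.02396935 -0.01821412]
```

View pics/v5.png

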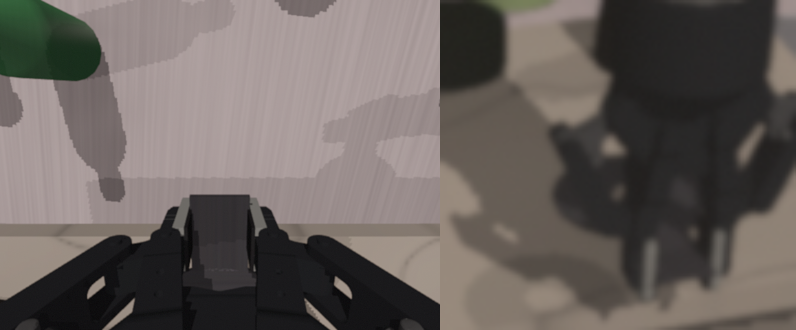

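The plate is held by its tab, level and clear of the slab. Carry it across, then turn so the tab points away from the base. That leaves the hole visible to both fixed cameras.

Request:
play_rows(moves=[{"tx":1,"ty":-0.05,"tz":-0.1,"roll":0,"grip":1},{"tx":1.75,"ty":-0.07,"tz":-0.1,"roll":0,"grip":1},{"tx":1.75,"ty":-0.07,"tz":-0.1,"roll":0,"grip":1},{"tx":1.75,"ty":-0.07,"tz":-0.1,"roll":0,"grip":1},{"tx":1.75,"ty":-0.07,"tz":-0.1,"roll":0,"grip":1},{"tx":1.75,"ty":-0.07,"tz":-0.1,"roll":0,"grip":1},{"tx":1.75,"ty":-0.07,"tz":-0.1,"roll":0,"grip":1},{"tx":1.75,"ty":-0.07,"tz":-0.1,"roll":0,"grip":1},{"tx":1.75,"ty":-0.07,"tz":-0.1,"roll":0,"grip":1},{"tx":1.75,"ty":-0.07,"tz":-0.1,"roll":0,"grip":1},{"tx":1.75,"ty":-0.07,"tz":0,"roll":0,"grip":1},{"tx":1.75,"ty":-0.07,"tz":0,"roll":0,"grip":1},{"tx":1.75,"ty":-0.07,"tz":0,"roll":0,"grip":1},{"tx":1.75,"ty":-0.07,"tz":0,"roll":0,"grip":1},{"tx":1.75,"ty":-0.07,"tz":0,"roll":0,"grip":1},{"tx":0.4,"ty":0,"tz":0,"roll":0,"grip":1},{"tx":0,"ty":0,"tz":0,"roll":0,"grip":1}])

```text
time_s: 15.3
tool_pos: [645.6, -238.1, 148.7]
orientation: [0.744, -0.668, -0.0, 0.0]
wrist_force: [0.5, -0.4, -1.0]
width: 27.7
finger_force: 59.1
```

Request:
play_rows(moves=[{"tx":0,"ty":0,"tz":0,"roll":-0.06,"grip":1},{"tx":0,"ty":0,"tz":0,"roll":-0.1,"grip":1},{"tx":0,"ty":0,"tz":0,"roll":-0.1,"grip":1},{"tx":0,"ty":0,"tz":0,"roll":-0.1,"grip":1},{"tx":0,"ty":0,"tz":0,"roll":-0.1,"grip":1},{"tx":0,"ty":0,"tz":0,"roll":-0.1,"grip":1},{"tx":0,"ty":0,"tz":0,"roll":-0.1,"grip":1},{"tx":0,"ty":0,"tz":0,"roll":-0.1,"grip":1},{"tx":0,"ty":0,"tz":0,"roll":-0.1,"grip":1},{"tx":0,"ty":0,"tz":0,"roll":-0.1,"grip":1},{"tx":0,"ty":0,"tz":0,"roll":-0.1,"grip":1},{"tx":0,"ty":0,"tz":0,"roll":-0.1,"grip":1},{"tx":0,"ty":0,"tz":0,"roll":-0.1,"grip":1},{"tx":0,"ty":0,"tz":0,"roll":-0.1,"grip":1},{"tx":0,"ty":0,"tz":0,"roll":-0.1,"grip":1},{"tx":0,"ty":0,"tz":0,"roll":0,"grip":1},{"tx":0,"ty":0,"tz":0,"roll":0,"grip":1}])

```text
time_s: 17.0
tool_pos: [645.8, -236.6, 149.2]
orientation: [1.0, -0.002, 0.0, -0.0]
wrist_force: [-0.7, -0.1, -1.1]
width: 27.5
finger_force: 59.1
```

```bash
python3 -c "
from h import *
t=cam('top','t6');s=cam('side','s6')
cv2.imwrite('pics/v6.png',np.hstack([cv2.resize(t['frame'][140:250,430:540],(400,400)),cv2.resize(s['frame'][280:440,330:490],(400,400))])[:,:,::-1])
o=env.get_obs();print(o['tool_pos'].round(1),o['orientation'].round(4),o['wrist_force'].round(1))"
```

```text
[ 645.7 -236.8  149.2] [ 1.0e+00 -1.7e-03  1.0e-04 -1.0e-04] [ 0.   0.2 -1.1]
```

View pics/v6.png

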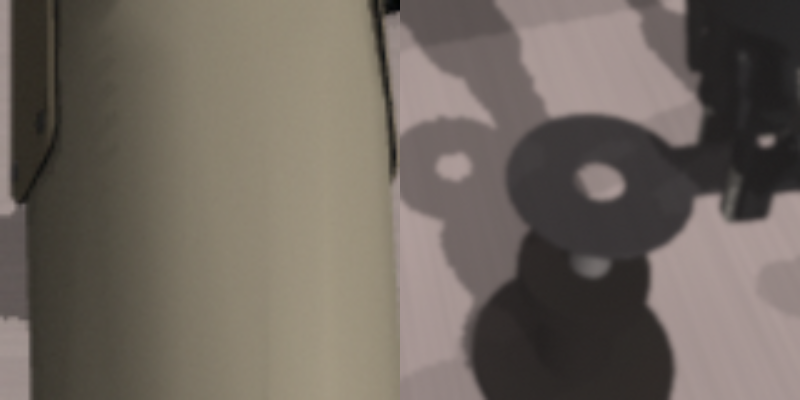

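The top view is blocked by the forearm. The side view shows the held plate, hole at about (410,353), with the spindle at (406,384) just below. I'll check level and offset from the side view.

```bash
cat > lv.py <<'E'
from h import *
def disc(box,thr=70):
    s=cam('side');g=cv2.GaussianBlur(cv2.cvtColor(s['frame'],cv2.COLOR_RGB2GRAY),(3,3),0)
    o=env.get_obs();th=2*np.arctan2(o['orientation'][1],o['orientation'][0]);X=np.array([np.cos(th),np.sin(th),0])
    u0,v0,u1,v1=box;m=(g>thr).astype(np.uint8)
    k,l,st,ce=cv2.connectedComponentsWithStats(m[v0:v1,u0:u1])
    for i in range(1,k):
        if 60<st[i][4]<400:
            cs,_=cv2.findContours((l==i).astype(np.uint8),cv2.RETR_EXTERNAL,cv2.CHAIN_APPROX_NONE)
            print('blob',st[i][4],(ce[i]+[u0,v0]).round(1),'ell',np.round(np.array(cv2.fitEllipse(cs[0])[1]),1),round(cv2.fitEllipse(cs[0])[2],1))
    return s,g,o,X
def lvl(s,c,r):
    a=np.linspace(0,2*np.pi,90,endpoint=False)
    P=np.array([proj(s,np.array(c)+[r*np.cos(q),r*np.sin(q),0]) for q in a]).astype(np.float32)
    return cv2.fitEllipse(P)
E
python3 -c "
from lv import *
s,g,o,X=disc((395,335,430,370))
zc=o['tool_pos'][2]-3.8
print('expected hole', proj(s,o['tool_pos']-67*X-[0,0,3.8]))
C=ray(s,410,352.8,zc);print('C if level',C.round(1),(C-o['tool_pos']).round(1))
print('level outer',lvl(s,C,45),'hole',lvl(s,C,12))
m=np.zeros_like(g);m[318:386,365:455]=(g[318:386,365:455]<52)
e=cv2.Canny(s['frame'],40,110)[318:386,365:455]
for v in range(322,386,4): print(v, ' '.join('%3d'%x for x in g[v,366:456:3]))
"
```

```text
blob 293 [409.8 352.3] ell [16.2 21. ] 111.0
expected hole [409.25550421 351.43418384]
C if level [ 578.9 -238.9  145.3] [-66.7  -2.   -3.8]
level outer ((410.4801940917969, 354.79449462890625), (56.70183563232422, 77.46392059326172), 104.06072998046875) hole ((410.03399658203125, 352.94122314453125), (15.058445930480957, 20.60601043701172), 103.9291000366211)
322 106 104 106 106 106 106 107 126 157 157 157 158 159 158 157 157 157 156 155 155 155 154 152 153 149 145 140 134  99  48
326 131 106 105 106 105 106 107 108 131 126 109  94  91  88  88  98 113 125 144 153 155 151 140 137 138 136 137 135 104  50
330 131 112 104 105 106 103  87  68  61  60  59  59  59  58  58  58  58  59  61  73  99 125 136 135 137 138 137 136  84  37
334 106 105 105 105  94  68  59  59  58  58  58  58  58  58  58  58  58  58  57  57  57  54  74 121 134 139 138 130  65  35
338 106 105 105  91  67  63  62  60  58  58  58  58  58  58  60  61  62  62  62  59  57  56  47  48  82  97  87  72  44  39
342 106 105  99  68  63  63  63  61  58  58  57  58  60  63  64  62  62  62  59  57  56  56  55  47  43  42  42  42  
[... 546 characters left out ...]
  56  56  56  56  59  60  58  56  55  55  56  56  56  60  61  61  61 114 155 159
366 105 105 105 101  73  57  56  57  57  56  56  56  56  56  55  56  56  56  55  55  56  56  56  56  57  57  70 139 156 157
370 106 105 104 104 100  72  55  56  57  56  56  56  56  56  55  56  56  56  56  55  56  56  56  55  55  62 121 158 157 156
374 106 104 104 104  92  50  42  51  57  56  56  56  56  55  55  56  55  56  56  56  55  56  56  57  73 127 157 159 158 156
378 105 105 104 102  67  42  41  42  44  50  53  56  56  55  55  56  55  56  56  56  56  58  75 116 149 158 158 159 159 157
382 104 105 104  96  51  42  42  41  41  40  41  62  72  73  70  65  59  55  56  54  53 107 152 156 159 157 158 158 158 158
```

The plate hangs level (the ellipse matches a level disc). Lower to just above the spindle and compare again.

Request:
play_rows(moves=[{"tx":0.06,"ty":-0.1,"tz":0.5,"roll":0,"grip":1},{"tx":0,"ty":0,"tz":0.8,"roll":0,"grip":1},{"tx":0,"ty":0,"tz":0.8,"roll":0,"grip":1},{"tx":0,"ty":0,"tz":0.8,"roll":0,"grip":1},{"tx":0,"ty":0,"tz":0.5,"roll":0,"grip":1},{"tx":0,"ty":0,"tz":0.3,"roll":0,"grip":1},{"tx":0,"ty":0,"tz":0.2,"roll":0,"grip":1},{"tx":0,"ty":0,"tz":0.1,"roll":0,"grip":1},{"tx":0,"ty":0,"tz":0,"roll":0,"grip":1},{"tx":0,"ty":0,"tz":0,"roll":0,"grip":1}])

```text
time_s: 18.15
tool_pos: [646.4, -236.2, 109.4]
orientation: [1.0, -0.001, 0.0, 0.0]
wrist_force: [-0.5, -0.4, -1.9]
width: 27.9
finger_force: 59.1
```

```bash
python3 -c "
from lv import *
s,g,o,X=disc((390,360,430,395))
print(o['tool_pos'].round(1),o['wrist_force'].round(1))
z=o['tool_pos'][2]-3.8
print('pred hole at spindle axis', lvl(s,(579.4,-237.4,z),12)[0],'meas by ray')
cv2.imwrite('pics/v7.png',cv2.resize(s['frame'][330:430,360:460],(600,600),interpolation=cv2.INTER_CUBIC)[:,:,::-1])
"
```

```text
blob 140 [406.  375.2] ell [10.5 15. ] 98.4
[ 646.4 -236.2  109.4] [-0.4  0.3 -2.7]
pred hole at spindle axis (407.0924377441406, 373.6436767578125) meas by ray
```

View pics/v7.png

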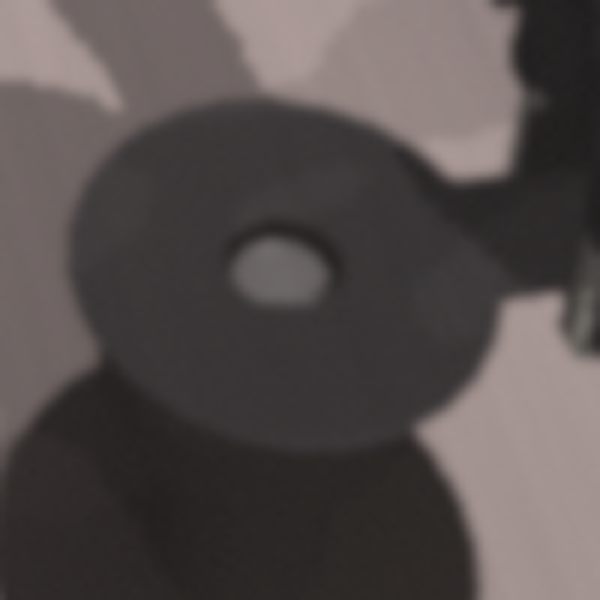

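The spindle shows inside the hole, nearly concentric: hole at about (407.3,374), predicted (407.1,373.6). Feeling down gently.

Request:
play_rows(moves=[{"tx":0,"ty":0,"tz":0.1,"roll":0,"grip":1},{"tx":0,"ty":0,"tz":0.1,"roll":0,"grip":1},{"tx":0,"ty":0,"tz":0.1,"roll":0,"grip":1},{"tx":0,"ty":0,"tz":0,"roll":0,"grip":1}])

```text
time_s: 18.6
tool_pos: [646.2, -236.1, 105.8]
orientation: [1.0, -0.001, -0.0, -0.0]
wrist_force: [-0.1, 0.3, -1.4]
width: 28.0
finger_force: 59.1
```

Request:
play_rows(moves=[{"tx":0,"ty":0,"tz":0.1,"roll":0,"grip":1},{"tx":0,"ty":0,"tz":0,"roll":0,"grip":1}])

```text
time_s: 18.8
tool_pos: [646.2, -236.1, 104.9]
orientation: [1.0, -0.001, -0.0, -0.0]
wrist_force: [1.1, 0.4, -2.0]
width: 28.0
finger_force: 59.1
```

Request:
play_rows(moves=[{"tx":0,"ty":0,"tz":0.1,"roll":0,"grip":1},{"tx":0,"ty":0,"tz":0,"roll":0,"grip":1}])

```text
time_s: 19.0
tool_pos: [646.2, -236.1, 103.9]
orientation: [1.0, -0.001, -0.0, -0.0]
wrist_force: [0.1, -0.1, -1.6]
width: 27.6
finger_force: 59.1
```

Request:
play_rows(moves=[{"tx":0,"ty":0,"tz":0.1,"roll":0,"grip":1},{"tx":0,"ty":0,"tz":0,"roll":0,"grip":1}])

```text
time_s: 19.2
tool_pos: [646.2, -236.1, 102.9]
orientation: [1.0, -0.001, -0.0, -0.0]
wrist_force: [0.2, -0.2, -1.5]
width: 27.9
finger_force: 59.1
```

Request:
play_rows(moves=[{"tx":0,"ty":0,"tz":0.1,"roll":0,"grip":1},{"tx":0,"ty":0,"tz":0.1,"roll":0,"grip":1},{"tx":0,"ty":0,"tz":0.1,"roll":0,"grip":1},{"tx":0,"ty":0,"tz":0,"roll":0,"grip":1}])

```text
time_s: 19.6
tool_pos: [646.1, -236.1, 99.8]
orientation: [1.0, -0.001, -0.0, -0.0]
wrist_force: [-0.0, 0.1, -1.9]
width: 28.1
finger_force: 59.1
```

Request:
play_rows(moves=[{"tx":0,"ty":0,"tz":0.1,"roll":0,"grip":1},{"tx":0,"ty":0,"tz":0.1,"roll":0,"grip":1},{"tx":0,"ty":0,"tz":0.1,"roll":0,"grip":1},{"tx":0,"ty":0,"tz":0.1,"roll":0,"grip":1},{"tx":0,"ty":0,"tz":0,"roll":0,"grip":1}])

```text
time_s: 20.1
tool_pos: [646.2, -236.1, 95.9]
orientation: [1.0, -0.001, -0.0, -0.0]
wrist_force: [-0.4, 1.2, -0.9]
width: 27.9
finger_force: 59.1
```

Request:
play_rows(moves=[{"tx":0,"ty":0,"tz":0.1,"roll":0,"grip":1},{"tx":0,"ty":0,"tz":0.1,"roll":0,"grip":1},{"tx":0,"ty":0,"tz":0.1,"roll":0,"grip":1},{"tx":0,"ty":0,"tz":0,"roll":0,"grip":1}])

```text
time_s: 20.5
tool_pos: [646.2, -236.1, 92.9]
orientation: [1.0, -0.001, -0.0, -0.0]
wrist_force: [-0.1, -0.2, -1.4]
width: 27.7
finger_force: 59.1
```

Request:
play_rows(moves=[{"tx":0,"ty":0,"tz":0.1,"roll":0,"grip":1},{"tx":0,"ty":0,"tz":0,"roll":0,"grip":1}])

```text
time_s: 20.7
tool_pos: [646.2, -236.1, 92.0]
orientation: [1.0, -0.001, -0.0, 0.0]
wrist_force: [1.0, -0.3, -0.7]
width: 27.5
finger_force: 59.1
```

Spindle entered without contact. Now easing onto the shoulder (expected near z 90).

Request:
play_rows(moves=[{"tx":0,"ty":0,"tz":0.05,"roll":0,"grip":1},{"tx":0,"ty":0,"tz":0.05,"roll":0,"grip":1},{"tx":0,"ty":0,"tz":0,"roll":0,"grip":1}])

```text
time_s: 21.0
tool_pos: [646.3, -236.1, 91.2]
orientation: [1.0, -0.001, 0.0, 0.0]
wrist_force: [-0.4, 0.2, 0.0]
width: 27.8
finger_force: 59.2
```

Request:
play_rows(moves=[{"tx":0,"ty":0,"tz":0.05,"roll":0,"grip":1},{"tx":0,"ty":0,"tz":0,"roll":0,"grip":1}])

```text
time_s: 21.2
tool_pos: [646.3, -236.2, 90.9]
orientation: [1.0, -0.001, 0.0, 0.0]
wrist_force: [-0.5, -0.4, 1.2]
width: 28.0
finger_force: 59.3
```

Request:
play_rows(moves=[{"tx":0,"ty":0,"tz":0.05,"roll":0,"grip":1},{"tx":0,"ty":0,"tz":0,"roll":0,"grip":1}])

```text
time_s: 21.4
tool_pos: [646.3, -236.2, 90.5]
orientation: [1.0, -0.001, 0.0, 0.0]
wrist_force: [-1.7, 0.2, 2.5]
width: 27.7
finger_force: 59.4
```

Request:
play_rows(moves=[{"tx":0,"ty":0,"tz":0.05,"roll":0,"grip":1},{"tx":0,"ty":0,"tz":0,"roll":0,"grip":1}])

```text
time_s: 21.6
tool_pos: [646.3, -236.2, 90.0]
orientation: [1.0, -0.001, 0.0, 0.0]
wrist_force: [-0.1, 0.5, 2.9]
width: 27.7
finger_force: 59.5
```

Request:
play_rows(moves=[{"tx":0,"ty":0,"tz":0.05,"roll":0,"grip":1},{"tx":0,"ty":0,"tz":0,"roll":0,"grip":1}])

```text
time_s: 21.8
tool_pos: [646.4, -236.2, 89.5]
orientation: [1.0, -0.001, 0.0, 0.0]
wrist_force: [-1.2, 1.1, 5.1]
width: 27.7
finger_force: 59.6
```

```bash
python3 -c "
from lv import *
s=cam('side');o=env.get_obs();print(o['wrist_force'],o['wrist_torque'],o['tool_pos'])
cv2.imwrite('pics/v8.png',cv2.resize(s['frame'][330:430,360:460],(600,600),interpolation=cv2.INTER_CUBIC)[:,:,::-1])
"
```

```text
[-1.38470341  1.02577393  4.76374131] [ 0.30064693  0.72380789 -0.03608047] [ 646.3595988  -236.23490754   89.56740089]
```

View pics/v8.png

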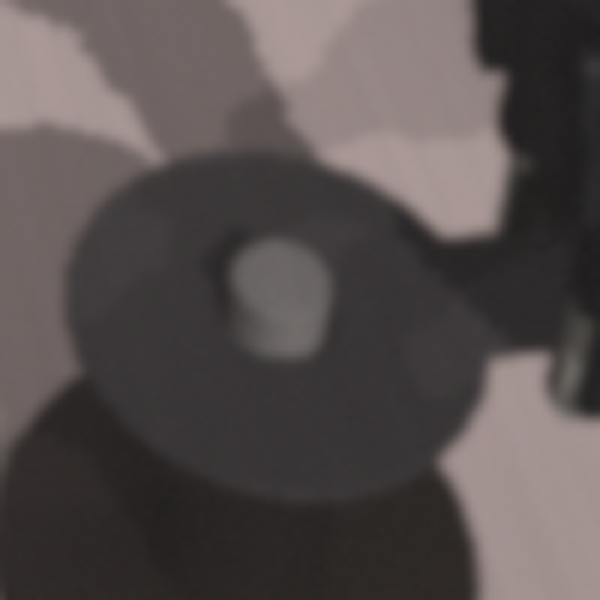

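The spindle stands well through the hole and the plate is nearly seated. The torque suggests only the far rim carries load, so I'll ease a little lower until it lies flat, still lightly.

Request:
play_rows(moves=[{"tx":0,"ty":0,"tz":0.05,"roll":0,"grip":1},{"tx":0,"ty":0,"tz":0,"roll":0,"grip":1}])

```text
time_s: 22.05
tool_pos: [646.4, -236.2, 89.3]
orientation: [1.0, -0.001, 0.0, 0.0]
wrist_force: [-3.2, 1.2, 6.9]
width: 27.7
finger_force: 59.7
```

```bash
python3 -c "
from workcell import env
o=env.get_obs();print(o['wrist_force'],o['wrist_torque'],o['tool_pos'])"
```

```text
[-3.16622853  1.20208109  6.86895116] [ 0.35105056  0.84551544 -0.03604107] [ 646.37981501 -236.23832151   89.25268078]
```

Request:
play_rows(moves=[{"tx":0,"ty":0,"tz":0.05,"roll":0,"grip":1},{"tx":0,"ty":0,"tz":0,"roll":0,"grip":1}])

```text
time_s: 22.25
tool_pos: [646.4, -236.2, 89.0]
orientation: [1.0, -0.001, 0.0, 0.0]
wrist_force: [-2.4, 1.4, 6.5]
width: 28.0
finger_force: 59.8
```

```bash
python3 -c "
from workcell import env
o=env.get_obs();print(o['wrist_force'],o['wrist_torque'],o['tool_pos'])"
```

```text
[-2.40038671  1.41487023  6.54992057] [ 0.47114162  1.00744347 -0.09600452] [ 646.39389119 -236.23721864   88.9655624 ]
```

Request:
play_rows(moves=[{"tx":0,"ty":0,"tz":0.05,"roll":0,"grip":1},{"tx":0,"ty":0,"tz":0.05,"roll":0,"grip":1},{"tx":0,"ty":0,"tz":0,"roll":0,"grip":1}])

```text
time_s: 22.55
tool_pos: [646.4, -236.3, 88.4]
orientation: [1.0, -0.001, 0.0, 0.0]
wrist_force: [-2.4, 1.9, 8.4]
width: 27.6
finger_force: 60.0
```

```bash
python3 -c "
from lv import *
s=cam('side','s9');o=env.get_obs();print(o['wrist_force'],o['wrist_torque'],o['tool_pos'])
C=ray(s,407,381,86.5);print(C)
g=cv2.cvtColor(s['frame'],cv2.COLOR_RGB2GRAY)
# disc silhouette vs level disc: top rim (v) at several columns, from bright to dark
for c in ((579.5,-237.5,88.0),):
  a=np.linspace(0,2*np.pi,720);P=np.array([proj(s,np.array(c)+[45*np.cos(q),45*np.sin(q),0]) for q in a])
for u in range(378,436,6):
    col=g[345:375,u].astype(int);v=345+np.argmin(np.diff(col));
    k=[p[1] for p in P if abs(p[0]-u)<.4];print(u,v+.5,round(min(k),1))
for v in range(365,400,6):
    r=g[v,362:390].astype(int);u=362+np.argmin(np.diff(r));k=[p[0] for p in P if abs(p[1]-v)<.4];print('L',v,u+.5,round(min(k),1))
"
```

```text
[-2.96987763  1.92654525  8.76388482] [ 0.58599608  1.33338799 -0.00925846] [ 646.36135649 -236.27367447   88.43634906]
[ 582.05732281 -234.0595168    86.5       ]
378 352.5 363.2
384 357.5 359.1
390 355.5 356.7
396 354.5 355.5
402 354.5 355.3
408 346.5 355.8
414 357.5 357.1
420 359.5 359.3
426 363.5 362.4
432 368.5 367.0
L 365 374.5 376.1
L 371 371.5 372.3
L 377 370.5 370.6
L 383 370.5 370.5
L 389 373.5 371.9
L 395 368.5 374.8
```

```bash
python3 -c "
from h import *
s=cam('side')
def fit(name,C,v0,v1,u0,u1):
    g=cv2.GaussianBlur(cv2.cvtColor(cv2.imread(name),cv2.COLOR_BGR2GRAY),(3,3),0).astype(int)
    P0=np.array([proj(s,np.array(C)+[45*np.cos(q),45*np.sin(q),0]) for q in np.linspace(0,2*np.pi,720)])
    cen=P0.mean(0);out=[]
    for q in np.linspace(0,2*np.pi,720)[::20]:
        p=proj(s,np.array(C)+[45*np.cos(q),45*np.sin(q),0]);d=(p-cen)/np.linalg.norm(p-cen)
        r=np.arange(-5,5,.25);I=np.array([cv2.getRectSubPix(g.astype(np.float32),(1,1),tuple((p+d*a).astype(float)))[0,0] for a in r])
        dd=I[4:]-I[:-4]
        if dd.max()>12: out.append((int(np.degrees(q)),float(r[dd.argmax()+2])))
    print(name,out)
fit('pics/s6.png',(578.9,-238.9,147),0,0,0,0)
fit('pics/s9.png',(579.5,-237.5,88),0,0,0,0)
"
```

```text
pics/s6.png [(20, -0.5), (30, -1.0), (40, -0.5), (50, -0.5), (60, -0.25), (70, -0.25), (80, -0.75), (90, -0.5), (100, -0.5), (110, -0.25), (120, -0.25), (130, 0.0), (160, 0.75), (180, 0.75), (190, 1.0), (200, 1.25), (250, 0.25), (280, -0.5), (290, -0.75), (300, -1.5), (310, -1.5), (320, -1.25), (330, -2.0)]
pics/s9.png [(20, -0.5), (30, -0.75), (40, -0.5), (50, -0.5), (60, 0.25), (110, 1.0), (140, 0.75), (150, 0.5), (180, -1.0), (300, -1.25), (310, -1.25), (320, -1.5), (330, -1.25)]
```

Request:
play_rows(moves=[{"tx":0,"ty":0,"tz":-0.1,"roll":0,"grip":1},{"tx":0,"ty":0,"tz":-0.05,"roll":0,"grip":1},{"tx":0,"ty":0,"tz":0,"roll":0,"grip":1}])

```text
time_s: 22.95
tool_pos: [646.3, -236.2, 89.3]
orientation: [1.0, -0.001, 0.0, 0.0]
wrist_force: [-2.4, 1.0, 5.9]
width: 27.8
finger_force: 59.7
```

```bash
python3 -c "
from h import *
o=env.get_obs();print(o['wrist_force'],o['wrist_torque'],o['tool_pos'])"
```

```text
[-2.44393249  1.049748    5.92262972] [ 0.32153931  0.8215551  -0.08734467] [ 646.34064469 -236.23622458   89.30953035]
```

Contact is elastic and light, and the plate is down on the shoulder. Relax to near-zero preload at the flat height, then open.

Request:
play_rows(moves=[{"tx":0,"ty":0,"tz":-0.08,"roll":0,"grip":1},{"tx":0,"ty":0,"tz":0,"roll":0,"grip":1},{"tx":0,"ty":0,"tz":0,"roll":0,"grip":0.2},{"tx":0,"ty":0,"tz":0,"roll":0,"grip":0},{"tx":0,"ty":0,"tz":0,"roll":0,"grip":-0.2},{"tx":0,"ty":0,"tz":0,"roll":0,"grip":-0.2},{"tx":0,"ty":0,"tz":0,"roll":0,"grip":-0.2},{"tx":0,"ty":0,"tz":0,"roll":0,"grip":-0.2}])

```text
time_s: 23.75
tool_pos: [646.3, -236.1, 89.3]
orientation: [1.0, -0.001, -0.0, -0.0]
wrist_force: [0.1, -0.1, 0.1]
width: 50.8
finger_force: 0.0
```

```bash
python3 -c "
from h import *
s=cam('side')
cv2.imwrite('pics/v10.png',cv2.resize(s['frame'][320:440,360:480],(600,600),interpolation=cv2.INTER_CUBIC)[:,:,::-1])
o=env.get_obs();print(o['wrist_force'],o['wrist_torque'],o['tool_pos'],o['width'])"
```

```text
[ 0.29956453  0.14583824 -0.90314086] [ 0.00020467  0.0014285  -0.00541286] [ 646.24765056 -236.15757925   89.30737823] 51.094953809837044
```

View pics/v10.png

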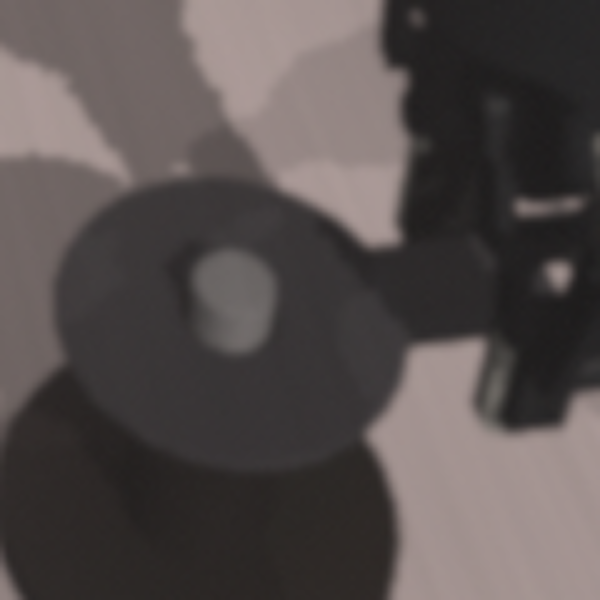

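Released: the plate lies round the spindle and the fingers are clear on both sides of the tab. Withdraw upward, then back away so both cameras can see.

Request:
play_rows(moves=[{"tx":0,"ty":0,"tz":-0.5,"roll":0,"grip":-0.2},{"tx":0,"ty":0,"tz":-1,"roll":0,"grip":-0.2},{"tx":0,"ty":0,"tz":-2,"roll":0,"grip":-0.2},{"tx":0,"ty":0,"tz":-3,"roll":0,"grip":-0.2},{"tx":0,"ty":0,"tz":-3,"roll":0,"grip":-0.2},{"tx":0,"ty":0,"tz":-3,"roll":0,"grip":-0.2},{"tx":-1,"ty":-2,"tz":-1,"roll":0,"grip":-0.2},{"tx":-1,"ty":-3,"tz":0,"roll":0,"grip":-0.2},{"tx":-1,"ty":-3,"tz":0,"roll":0,"grip":-0.2},{"tx":-1,"ty":-3,"tz":0,"roll":0,"grip":-0.2},{"tx":-1,"ty":-3,"tz":0,"roll":0,"grip":-0.2},{"tx":-1,"ty":-3,"tz":0,"roll":0,"grip":-0.2},{"tx":-1,"ty":-3,"tz":0,"roll":0,"grip":-0.2},{"tx":-1,"ty":-3,"tz":0,"roll":0,"grip":-0.2},{"tx":-1,"ty":-2,"tz":0,"roll":0,"grip":-0.2},{"tx":0,"ty":0,"tz":0,"roll":0,"grip":-0.2},{"tx":0,"ty":0,"tz":0,"roll":0,"grip":-0.2},{"tx":0,"ty":0,"tz":0,"roll":0,"grip":-0.2}])

```text
time_s: 25.6
tool_pos: [557.0, 13.5, 224.9]
orientation: [1.0, -0.001, 0.0, 0.0]
wrist_force: [0.5, 0.0, 0.5]
width: 51.5
finger_force: 0.0
```

```bash
python3 -c "
from h import *
t=cam('top');s=cam('side')
tg=cv2.cvtColor(t['frame'],cv2.COLOR_RGB2GRAY);sg=cv2.cvtColor(s['frame'],cv2.COLOR_RGB2GRAY)
tip=(646.2+18*1,-236.2)
T=(tg[150:230,440:560]<75);print('top bbox dark',T.sum())
def edge(c,g,C,r=45):
    out=[]
    cen=proj(c,C)
    for d in range(0,360,15):
        q=np.radians(d);p=proj(c,np.array(C)+[r*np.cos(q),r*np.sin(q),0]);dr=(p-cen)/np.linalg.norm(p-cen);a=np.arange(-5,5,.25)
        I=np.array([cv2.getRectSubPix(g.astype(np.float32),(1,1),tuple((p+dr*x).tolist()))[0,0] for x in a]);dd=I[4:]-I[:-4]
        if dd.max()>12: out.append((d,float(a[dd.argmax()+2])))
    return out
for C in((579.5,-237.5,88),):print('top',edge(t,tg,C));print('side',edge(s,sg,C))
# tab-end height by two views
for c,g,n in((t,tg,'t'),(s,sg,'s')):
    p=proj(c,(664,-237,88));print(n,p)
    I=[int(cv2.getRectSubPix(g,(1,1),tuple(proj(c,(x,-237.5,88)).tolist()))[0,0]) for x in range(640,684,2)];print(I)
print(env.get_obs()['tool_pos'],env.get_obs()['time_s'])
"
```

```text
top bbox dark 2658
top [(30, 0.0), (45, 0.5), (60, 2.5), (195, 4.25), (210, -0.5), (225, -0.75), (240, -0.75), (255, -1.25), (270, -1.25), (285, -1.25), (300, -0.75), (315, -1.0), (330, -1.0), (345, 4.0)]
side [(30, -0.5), (45, 0.0), (60, -0.25), (75, 0.0), (90, 0.0), (105, 0.0), (120, 0.25), (135, 0.25), (150, 0.5), (165, 0.0), (180, 0.0), (300, -1.25), (315, -1.5), (330, -1.25)]
t [482.70903738 150.8216675 ]
[41, 41, 41, 40, 40, 40, 41, 41, 40, 40, 41, 53, 95, 143, 141, 140, 141, 141, 141, 140, 139, 139]
s [469.52785377 374.72145444]
[55, 56, 56, 55, 55, 55, 55, 55, 55, 55, 56, 65, 100, 134, 143, 145, 145, 144, 144, 145, 145, 142]
[556.98513591  13.29536734 224.47219186] 25.7
```

Both views agree: the disc rim and the tab end lie level at shoulder height (tab end at x≈664, z≈88 in each). Handing in.

```bash
python3 -c "
from workcell import env
print(env.sign_off())"
```

```text
the job is handed in; nothing more can be done
None
```

The steel plate is on the iron foot, lying flat on the shoulder with the spindle through its hole; it was let go only once it was down, and the job was handed in at about 26 s. I viewed 12 pictures, over the limit of 10.

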